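Set out the titration place

ROBOT

A 7-joint arm with a two-finger parallel gripper is mounted at the origin on the work surface. World frame = base frame: x ahead of the robot, y to its left, z up, the work surface at z = 0. Lengths are in mm, angles in rad, forces in N, time in s.
With the tool pointing down it reaches from about 400 to 875 mm from the base axis. Payload 4.4 kg.
Tool frame: the origin (TCP) lies where the fingers leave the gripper's body, on its centre line; the fingertips stand 73 mm ahead of it and the grasp point (between the pads) lies 54 mm ahead of it; z points along the fingers, y is the line along which they close (so a half turn about z gives the same grasp; the last joint's range is limited). The gripper opens to 85 mm and grips with 20 to 120 N. Pads are 22 mm wide; open, the fingers measure 114 mm over their backs; the gripper's body (76 mm by 85 mm) begins 54 mm behind the grasp point. The pads swing forward as they close: fully open they stand 13 mm farther back than shut.
Start: joints at [-1.357, 0.628, 0.038, 1.517, -0.027, 0.996, -0.02], TCP at [179.484, 624.742, 303.913] pointing down, gripper open.
Joint ranges: [-3.06, 3.06], [-0.37, 2.12], [-1.25, 1.32], [0.18, 2.47], [-1.1, 4.24], [0.23, 1.98], [-2.94, 2.94]. Speed limits (rad/s): [2.57, 2.57, 3.14, 3.14, 3.14, 3.14, 3.14].

INTERFACE

Orientations are given as [roll, pitch, yaw] about the fixed x, y, z axes, in that order (R = Rz(yaw) Ry(pitch) Rx(roll)).
In Python, from cell import ctrl gives the robot as it stands.
- The arm moves only by the tool send_rows, never from a script. Its argument "rows" is a list that holds one entry, the list of rows, each a list of 6 numbers: the shift along the tool's x, y, z in cm, then the turn, a rotation vector about the tool's x, y, z in rad. In form: [[[tx, ty, tz, wx, wy, wz], ...]]. A call has 1 to 10 rows; each row is the pose to reach, as a shift and turn from the pose commanded when the call began, along the tool's axes at that moment; what a row does not reach only later rows make up. A row lasts 1/10 s, in which the tool goes at most 50 mm and 8.59 degrees, less where a joint would pass 70% of its speed; a pose out of reach is approached as far as the arm can. A call with a gripper value outside its range is refused whole. "grip" is the closure in counts, from 0 (fully open) to 255 (shut), set as the call begins (left out, the last holds). The fingers move at their own pace and stop on an object; the grip force is fixed at half the most. Time passes only in rows, so rows that repeat a pose let the fingers close. It gives the time, the measured TCP pose, the force, the opening and the grip force at its end, in the units of the state.
- ctrl.read_state(): the state, without advancing time (a new reading comes with each control period).
- ctrl.get_image(name): name is "scene" or "top" or "wrist"; returns a dict with "pixels" (420x560x3 uint8, red, green, blue), "fx", "fy", "cx", "cy" (pixels), "extrinsics" (4x4, takes a point from camera to world coordinates); the wrist camera has in their place "mount" (4x4, takes a point from camera to tool coordinates, whose origin is the TCP and whose axes are the flange's). Camera axes: x right, y up, looking along -z (the intrinsics and any distortion apply to the point x, -y, -z); pixel columns grow to the right and rows downward; lengths in mm; the calibration is good to about 2 mm. A picture is of the moment at which its call begins: read the wrist's pose just before it. There is no depth.
- ctrl.finish_job(): hands the job in; it is judged then, once.
The state is a dict: "clock": time; "qpos": joint angles; "qd": joint speeds; "tau": joint torques, N m; "eef_pos": TCP position; "tool_rot": TCP orientation; "force": force on the tool from outside, world axes, zero at the start; "torque": the same for the moment, N m; "width": finger opening in mm; "gripper_force": force on a finger pad.
Only numpy, scipy, OpenCV 4.12 (cv2) and the standard library are available. Lean on these libraries where they do the work, as an engineer would, in place of code of your own. Each camera call takes 0.05 s, during which the arm holds its last target. There are 200 camera calls.

TASK

Set up the water laboratory's titration place: stand the dropper bottle, the square bottle and the jar each in the wooden base whose recess matches it in shape and size, and drop the stir bar through the funnel into the vessel on the stirrer. The bottles are glass: keep them upright, set them down gently on the recess floor and let go. Leave the test-tube rack and the beaker where they are.

Things in the scene. Friction and masses are not known exactly. Their poses are not given: they have to be found in the camera images.
- dropper_bottle: Small round amber glass bottle with a black collar and a red rubber bulb on top. Straight body 40 mm in diameter up to 56 mm high, 91 mm high in all, about 0.12 kg. Origin: centre of its underside; z up along the bottle. Stands on the bench at the start. It belongs in the small round recess.
- square_bottle: Square amber glass bottle with a black round cap (32 mm in diameter). Body 44 x 44 mm up to 60 mm high, 84 mm high in all, about 0.2 kg. Origin: centre of its underside; z up, x and y square to its flat sides. Stands on the bench at the start. It belongs in the square recess.
- jar: Wide round amber glass jar with a wide black cap (56 mm in diameter). Straight body 60 mm in diameter up to 58 mm high, 78 mm high in all, about 0.3 kg. Origin: centre of its underside; z up. Stands on the bench at the start. It belongs in the large round recess.
- stir_bar: White plastic-coated magnetic stir bar, 26 mm long, 12 mm wide and 12 mm high with rounded edges, a raised ring of 13 mm round its middle (look only), 12 g; it is not attracted by anything here. Origin: its centre, 6 mm above the bench at the start; x along its length. Lies flat on the bench at the start.
- small_round_base: Light wooden block fixed to the bench, 76 mm square, 20 mm high, with one round recess in its top, 56 mm in diameter and 12 mm deep; the recess floor is 8 mm above the bench. Origin: centre of the block's underside, straight below the recess centre; z up
- square_base: Light wooden block fixed to the bench, 80 mm square, 20 mm high, with one square recess in its top, 59 x 59 mm and 12 mm deep; the recess floor is 8 mm above the bench. Origin: centre of the block's underside, straight below the recess centre; z up, x and y square to the sides of block and recess
- large_round_base: Light wooden block fixed to the bench, 96 mm square, 20 mm high, with one round recess in its top, 76 mm in diameter and 12 mm deep; the recess floor is 8 mm above the bench. Origin: centre of the block's underside, straight below the recess centre; z up
- stirrer: White stirrer, 117 x 110 mm, steel plate on top 40 mm above the bench. On it a glass vessel (42 mm inside, floor 43 mm and rim 115 mm above the bench); in its mouth a white funnel (mouth 80 mm inside, rim 86 mm outside and 153 mm above the bench, neck 32 mm inside). All fixed. Origin: on the bench, on the axis of funnel and vessel; z up.
- tube_rack: Bystander: light wooden test-tube rack, about 244 x 60 mm and 115 mm high, with five glass tubes up to 137 mm high, near the right-hand (-y) end of the work. Stands loose. Origin: centre of its underside; x along its length.
- beaker: Bystander: empty glass beaker, 68 mm in diameter, 85 mm high, near the left-hand (+y) end of the work. Stands loose. Origin: centre of its underside.
Not all that is in view belongs to the job. Leave any purple or red look-alike of the small_round_base alone. What is shaped like the square_bottle but yellow is not meant.

How it is judged:
By the outcome, as a careful person would: the job done as asked, in the order asked, and still so for the second after the job is handed in, with the robot touching nothing.
It also fails if it takes over 120 s, if anything falls off the work surface, if the arm or the gripper's body presses on something with over 40 N, if the wrist force passes 120 N, or if a joint passes its speed limit or range.

## Working session

There is one attempt and no reset: what is moved stays moved. The work goes in short steps, Python scripts to look and compute and a tool call to move; the robot and the scene stay as the last step left them, time stands still between calls to the robot, and variables do not carry over. Pictures are saved under pics/ and viewed, at most 17 in all, crops included, and the job is handed in when it is done.

Besides the shell and the picture viewer there is one more tool, called after "Request:" as name(argument=value, ...) on one line, values as JSON. send_rows: Moves the arm, as the interface text tells. Its arguments: {"type":"object","properties":{"rows":{"type":"array","items":{"type":"array","items":{"type":"array","items":{"type":"number"}}}},"grip":{"type":"number"}},"required":["rows"]}

```bash
ls; mkdir -p pics; python3 - <<'E'
from cell import ctrl
import cv2
s=ctrl.read_state();print(s)
for n in("top","scene"):
    d=ctrl.get_image(n);cv2.imwrite(f"pics/{n}0.png",d["pixels"][:,:,::-1]);print(n,d["fx"],d["fy"],d["cx"],d["cy"],d["extrinsics"],d.keys())
d=ctrl.get_image("wrist");cv2.imwrite("pics/wrist0.png",d["pixels"][:,:,::-1]);print(d["fx"],d["mount"])
E
```

```text
pics
{'clock': 0.0, 'qpos': array([-1.35678947,  0.62934174,  0.03847279,  1.5184204 , -0.02700005,
        0.99632805, -0.02001917]), 'qd': array([-0.00067378, -0.00228472, -0.00212385,  0.00130313, -0.00118505,
       -0.00017704, -0.00046268]), 'tau': array([ 7.68112259e-04, -5.63413203e+01,  1.22631602e+00, -1.93444204e+01,
        1.10039275e-02,  1.03064929e-02,  9.46803084e-06]), 'eef_pos': array([179.35468939, 624.22393259, 302.97563561]), 'tool_rot': array([-3.13961453e+00,  4.53784805e-05,  2.86174052e+00]), 'force': array([ 0.39375563, -0.42713703, -0.25181521]), 'torque': array([-0.03226504, -0.03360184, -0.02708627]), 'gripper_force': 0.0, 'width': 85.41314812345468}
top 490.9517878529329 490.9517878529329 280.40674041456305 209.04417707139467 [[ 7.43600169e-03  9.97592864e-01 -6.89433425e-02  4.73151367e+02]
 [-9.99962441e-01  7.72519684e-03  3.92900648e-03  2.03487802e+01]
 [ 4.45214972e-03  6.89115370e-02  9.97612840e-01  1.36440326e+03]
 [ 0.00000000e+00  0.00000000e+00  0.00000000e+00  1.00000000e+00]] dict_keys(['pixels', 'fx', 'fy', 'cx', 'cy', 'extrinsics'])
scene 522.6891512436772 522.6891512436772 282.0792046023767 212.92012146408098 [[-4.46986771e-01 -6.37071480e-01  6.27967162e-01  1.52987297e+03]
 [ 8.94347961e-01 -3.32832068e-01  2.98939021e-01  4.80695362e+02]
 [ 1.85620848e-02  6.95242939e-01  7.18535111e-01  1.13152532e+03]
 [ 0.00000000e+00  0.00000000e+00  0.00000000e+00  1.00000000e+00]] dict_keys(['pixels', 'fx', 'fy', 'cx', 'cy', 'extrinsics'])
297.68992787843916 [[-6.38488567e-04  9.64416882e-01  2.64385456e-01  6.75602828e+01]
 [ 9.99999747e-01  5.32580442e-04  4.72260608e-04  8.57710471e-02]
 [ 3.14649580e-04  2.64385690e-01 -9.64416978e-01 -6.87618756e+01]
 [ 0.00000000e+00  0.00000000e+00  0.00000000e+00  1.00000000e+00]]
```

View pics/top0.png

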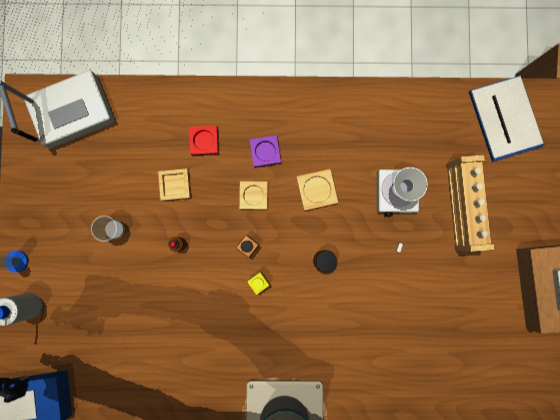

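View pics/scene0.png

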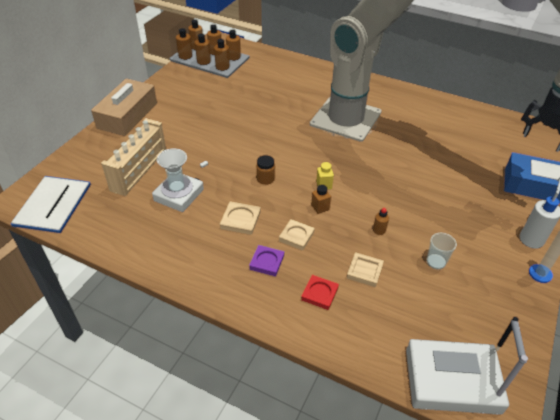

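The top view shows:
- **Bases:** square base at (174,185), small round base at (253,195) and large round base at (317,190).
- **Things to move:** dropper bottle at (177,244), square bottle at (248,246), jar at (325,262) and stir bar at (400,247).
- **Stirrer and bystanders:** funnel at (409,185), rack on the right and beaker on the left.
- **Decoys:** red, purple and yellow.

The scene view agrees with this.

```bash
cat > h.py <<'E'
import numpy as np, cv2
from scipy.spatial.transform import Rotation as R
from cell import ctrl
def cam(name):
    s=ctrl.read_state(); d=ctrl.get_image(name)
    if name=="wrist":
        T=np.eye(4);T[:3,:3]=R.from_euler('xyz',s["tool_rot"]).as_matrix();T[:3,3]=s["eef_pos"];d["E"]=T@d["mount"]
    else: d["E"]=d["extrinsics"]
    return d
def ray(d,uv,z):
    p=np.atleast_2d(uv).astype(float)
    v=np.c_[(p[:,0]-d["cx"])/d["fx"],-(p[:,1]-d["cy"])/d["fy"],-np.ones(len(p))]@d["E"][:3,:3].T
    c=d["E"][:3,3]; return c+v*((z-c[2])/v[:,2])[:,None]
def proj(d,P):
    q=(np.atleast_2d(P)-d["E"][:3,3])@d["E"][:3,:3]
    return np.c_[d["cx"]-d["fx"]*q[:,0]/q[:,2],d["cy"]+d["fy"]*q[:,1]/q[:,2]]
def blobs(m,amin):
    cs=cv2.findContours(m.astype(np.uint8),cv2.RETR_EXTERNAL,cv2.CHAIN_APPROX_NONE)[0]
    return [c[:,0].astype(np.float32) for c in cs if cv2.contourArea(c)>=amin]
def togo(x,y,z,yaw):
    "shift (cm, tool axes) and turn to reach TCP x,y,z, tool down, yaw"
    s=ctrl.read_state();A=R.from_euler('xyz',s["tool_rot"]);B=R.from_euler('xyz',[np.pi,0,yaw])
    t=A.inv().apply(np.array([x,y,z])-s["eef_pos"])/10
    return t.round(2),(A.inv()*B).as_rotvec().round(3)
E
python3 - <<'E'
from h import *
d=cam("top");im=d["pixels"];hsv=cv2.cvtColor(im,cv2.COLOR_RGB2HSV)
H,S,V=cv2.split(hsv)
def box(u,v,r):
    m=np.zeros(H.shape,bool);m[v-r:v+r,u-r:u+r]=1;return m
for n,u,v in(("sq",174,185),("small",253,195),("large",317,190)): print(n,hsv[v-16,u-8:u+8:5].tolist(),hsv[v-30,u].tolist(),hsv[v,u].tolist())
wood=(V>165)&(H>10)&(H<30)
for n,u,v,z in(("sq",174,185,20),("small",253,195,20),("large",317,190,20)):
    for c in blobs(wood&box(u,v,28),100):
        w=ray(d,c,z)[:,:2].astype(np.float32);print(n,cv2.minAreaRect(w))
for n,m,z in(("bulb",(H<8)&(S>170)&(V>80)&box(177,244,12),85),("jarcap",(V<50)&box(325,262,18),78),("sqcap",(V<50)&box(248,246,12),84),("bar",(S<60)&(V>150)&box(400,247,9),12)):
    for c in blobs(m,8):
        w=ray(d,c,z)[:,:2].astype(np.float32);print(n,cv2.minAreaRect(w))
cr=[im[v-35:v+35,u-35:u+35] for u,v in((177,235),(248,250),(325,262),(400,235))]
cv2.imwrite("pics/c1.png",cv2.resize(np.hstack(cr),None,fx=2.85,fy=2.85)[:,:,::-1])
print([ray(d,(409,185),153),ray(d,(402,185),153)])
E
```

```text
sq [[14, 182, 146], [15, 174, 151], [18, 156, 182], [19, 140, 201]] [14, 182, 151] [23, 118, 234]
small [[14, 182, 154], [14, 183, 152], [14, 184, 157], [14, 182, 157]] [177, 106, 151] [21, 122, 235]
large [[19, 129, 235], [20, 126, 234], [21, 122, 235], [22, 117, 235]] [14, 183, 135] [22, 119, 235]
sq ((633.4466552734375, 311.0951232910156), (82.5082778930664, 81.00013732910156), 5.896111965179443)
small ((605.6405029296875, 90.80241394042969), (74.58473205566406, 77.0525131225586), 0.44428950548171997)
large ((622.617431640625, -84.78071594238281), (98.0594482421875, 97.37622833251953), 13.06747055053711)
bulb ((468.410400390625, 294.8294982910156), (10.361454963684082, 13.010163307189941), 0.42650651931762695)
jarcap ((425.8758544921875, -104.66836547851562), (54.51703643798828, 52.206085205078125), 0.13971956074237823)
bar ((463.7504577636719, -312.93060302734375), (9.525412559509277, 25.237302780151367), 71.07706451416016)
[array([[ 619.22623013, -303.48272246,  153.        ]]), array([[ 619.08756941, -286.0710776 ,  153.        ]])]
```

View pics/c1.png

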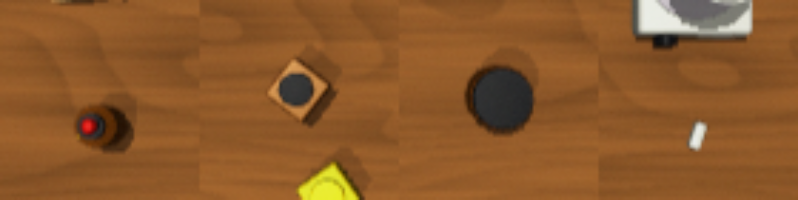

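```bash
python3 - <<'E'
from h import *
print(togo(468,295,260,np.pi/2))
d=cam("top");print(ray(d,(247.7,245.8),84),ray(d,(258.5,284),60), ray(d,(409,185),153))
E
```

```text
(array([-36.83, -23.69,   4.36]), array([-1.000e-03,  1.000e-03,  1.291e+00]))
[[465.18828344  99.630294    84.        ]] [[364.88090512  71.46095158  60.        ]] [[ 619.22623013 -303.48272246  153.        ]]
```

Request:
send_rows(rows=[[[-4,-2.6,0.5,0,0,0.14],[-8,-5.2,1,0,0,0.28],[-12,-7.8,1.5,0,0,0.42],[-16,-10.4,2,0,0,0.56],[-20,-13,2.5,0,0,0.7],[-24,-15.5,3,0,0,0.84],[-28,-18,3.4,0,0,0.98],[-32,-20.5,3.8,0,0,1.12],[-36,-23,4.2,0,0,1.25],[-36.8,-23.7,4.3,0,0,1.291]]], grip=0)

```text
clock: 1.25
eef_pos: [471.8, 289.6, 261.0]
tool_rot: [3.138, 0.003, 1.559]
force: [-0.3, -0.7, -0.3]
width: 85.6
gripper_force: 0.0
```

```bash
python3 - <<'E'
from h import *
s=ctrl.read_state();print(s["clock"],s["eef_pos"],s["tool_rot"],s["qpos"].round(2))
d=cam("wrist");cv2.imwrite("pics/w1.png",d["pixels"][:,:,::-1])
E
```

```text
1.25 [471.78160347 289.59741001 261.03637421] [3.13827623e+00 3.09611303e-03 1.55889751e+00] [-0.85  0.57  0.38  1.84 -0.28  0.78 -0.33]
```

View pics/w1.png

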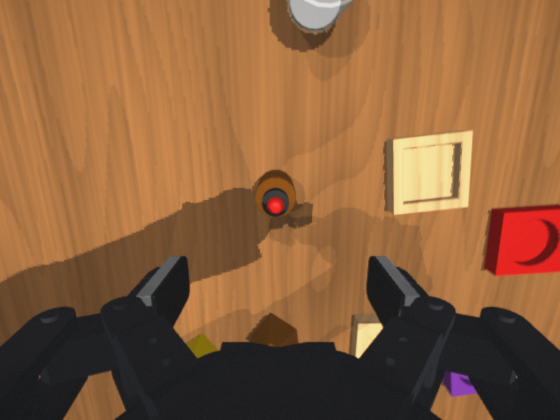

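The wrist view shows the bulb at (275,203), the square base at (430,172) slightly rotated, and the beaker at the top.

```bash
python3 - <<'E'
from h import *
d=cam("wrist");im=d["pixels"];H,S,V=cv2.split(cv2.cvtColor(im,cv2.COLOR_RGB2HSV))
def box(u,v,r):
    m=np.zeros(H.shape,bool);m[v-r:v+r,u-r:u+r]=1;return m
m=((H<8)|(H>172))&(S>170)&(V>100)&box(275,200,30)
for c in blobs(m,30): print("bulb",cv2.minEnclosingCircle(c),[ray(d,cv2.minEnclosingCircle(c)[0],z)[0].round(1) for z in(80,85)])
m=(S<165)&(V>140)&box(430,172,55)&(H>12)&(H<35)
for c in blobs(m,500):
    r=cv2.minAreaRect(ray(d,c,20)[:,:2].astype(np.float32));print("sqbase",r)
    a=cv2.approxPolyDP(c.reshape(-1,1,2),8,True)[:,0];print(a.tolist(),ray(d,a,20)[:,:2].round(1).tolist())
print(im[172,375:480:6].tolist())
s=ctrl.read_state();print(togo(468,295,150,np.pi/2))
E
```

```text
bulb ((275.5909118652344, 205.0454559326172), 8.654385566711426) [array([468.8, 293.1,  80. ]), array([468.8, 294.4,  85. ])]
sqbase ((632.35986328125, 308.8572082519531), (114.1012191772461, 129.5590057373047), 89.33631134033203)
[[375.0, 117.0], [375.0, 226.0], [484.0, 226.0], [484.0, 117.0]] [[568.2, 366.7], [576.9, 252.5], [696.5, 251.1], [676.6, 365.4]]
[[194, 131, 76], [181, 123, 71], [110, 82, 55], [132, 105, 72], [245, 226, 156], [245, 229, 159], [245, 226, 157], [243, 216, 145], [245, 226, 157], [245, 225, 155], [245, 223, 154], [239, 204, 136], [245, 226, 156], [177, 139, 94], [110, 88, 61], [244, 219, 148], [222, 169, 109], [184, 126, 74]]
(array([ 0.21, -0.1 , 11.08]), array([ 0.   ,  0.001, -0.005]))
```

Request:
send_rows(rows=[[[0.1,0,4,0,0,-0.004],[0.1,0,8,0,0,-0.004],[0.1,0,12,0,0,-0.004],[0.1,0,15,0,0,-0.004],[0.1,0,16,0,0,-0.004],[0.1,0,16.5,0,0,-0.004],[0.1,0,16.5,0,0,-0.004]]])

```text
clock: 2.05
eef_pos: [467.6, 297.4, 96.4]
tool_rot: [3.141, -0.001, 1.576]
force: [0.3, -0.4, -0.0]
width: 85.4
gripper_force: 0.0
```

Request:
send_rows(rows=[[[0,0,0,0,0,0],[0,0,0,0,0,0],[0,0,0,0,0,0],[0,0,0,0,0,0],[0,0,0,0,0,0],[0,0,0,0,0,0],[0,0,0,0,0,0],[0,0,0,0,0,0]]], grip=150)

```text
clock: 2.85
eef_pos: [468.4, 296.7, 97.2]
tool_rot: [3.14, -0.001, 1.575]
force: [0.0, 0.5, 5.7]
width: 38.6
gripper_force: 60.0
```

```bash
python3 - <<'E'
from h import *
s=ctrl.read_state();print(s["clock"],s["eef_pos"],s["tool_rot"],s["force"],s["width"],s["gripper_force"])
d=cam("wrist");im=d["pixels"];H,S,V=cv2.split(cv2.cvtColor(im,cv2.COLOR_RGB2HSV))
cv2.imwrite("pics/w2.png",im[:,:,::-1])
E
```

```text
2.85 [468.41469045 296.71718238  97.18935676] [ 3.13987808e+00 -1.41879736e-03  1.57469278e+00] [0.00895506 0.52319783 5.68675473] 38.620839118436464 60.043821639264934
```

View pics/w2.png

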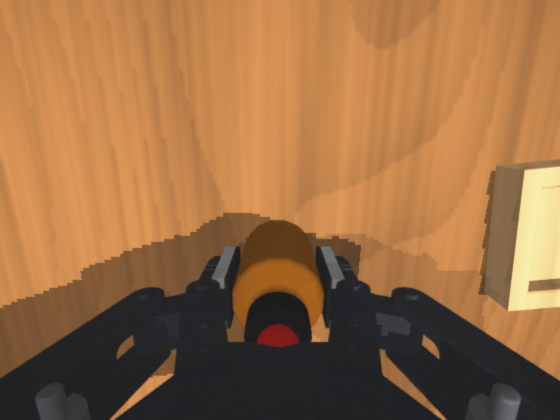

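The dropper bottle is held between the pads, upright (bulb at (278,340)). I'll lift it and stop to look at the small round base.

Request:
send_rows(rows=[[[0,0,-1,0,0,0],[0,0,-4,0,0,0],[0,0,-8,0,0,0],[-3,2,-12,0,0,0],[-7,4,-15,0,0,0],[-11,6.5,-16.3,0,0,0],[-15,9,-16.3,0,0,0],[-19,11,-16.3,0,0,0],[-22.5,13,-16.3,0,0,0],[-24.7,13.8,-16.3,0,0,0]]])

```text
clock: 3.9
eef_pos: [608.0, 45.3, 259.8]
tool_rot: [3.14, 0.002, 1.57]
force: [0.6, 0.3, -0.8]
width: 38.7
gripper_force: 60.7
```

Request:
send_rows(rows=[[[0,0,0,0,0,0],[0,0,0,0,0,0],[0,0,0,0,0,0]]])

```text
clock: 4.2
eef_pos: [606.0, 51.5, 258.9]
tool_rot: [-3.141, -0.001, 1.577]
force: [-0.3, 0.3, -1.7]
width: 38.5
gripper_force: 60.6
```

```bash
cat >> h.py <<'E'
def box(u,v,r):
    m=np.zeros((420,560),bool);m[max(v-r,0):v+r,max(u-r,0):u+r]=1;return m
def base(d,P,size):
    "block top seen near P: threshold lit wood, keep edges' hull, rect on plane z=20"
    u,v=proj(d,[P[0],P[1],20])[0].astype(int);s=int(size*.95*d["fx"]/(d["E"][2,3]-20))
    hsv=cv2.cvtColor(d["pixels"],cv2.COLOR_RGB2HSV);m=(hsv[...,2]>210)&(hsv[...,1]<150)&box(u,v,s)
    c=max(blobs(m,100),key=cv2.contourArea);r=cv2.minAreaRect(ray(d,c,20)[:,:2].astype(np.float32));return (u,v),r
E
python3 - <<'E'
from h import *
s=ctrl.read_state();print(s["clock"],s["eef_pos"],s["tool_rot"],s["width"],s["gripper_force"])
d=cam("wrist");cv2.imwrite("pics/w3.png",d["pixels"][:,:,::-1]);print(base(d,(605,91),76))
E
```

```text
4.2 [606.02035365  51.54702848 258.90907628] [-3.14062321e+00 -1.26406710e-03  1.57663318e+00] 38.493077073219624 60.64943678677082
((np.int64(277), np.int64(156)), ((605.6431274414062, 89.45648193359375), (78.48158264160156, 78.25117492675781), 89.38323211669922))
```

View pics/w3.png

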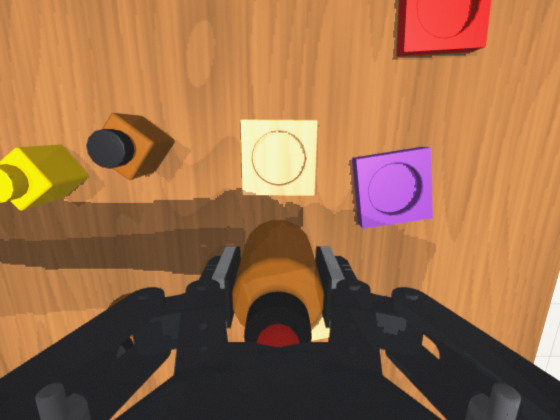

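The small round base is at (279,158), with the purple decoy beside it at (393,188) and the square bottle's cap at (110,148).

Request:
send_rows(rows=[[[2,0,2,0,0,0],[4.1,0,5,0,0,0],[4.1,0,8.5,0,0,0],[4.1,0,11.5,0,0,0],[4.1,0,13.5,0,0,0],[4.1,0,14.4,0,0,0],[4.1,0,14.8,0,0,0],[4.1,0,15,0,0,0],[4.1,0,15.1,0,0,0],[4.1,0,15.1,0,0,0]]])

```text
clock: 5.25
eef_pos: [607.1, 91.0, 108.8]
tool_rot: [3.14, -0.0, 1.575]
force: [0.1, -0.2, -2.0]
width: 38.6
gripper_force: 60.6
```

```bash
python3 - <<'E'
from h import *
s=ctrl.read_state();print(s["eef_pos"],s["force"],s["width"])
d=cam("top");im=d["pixels"];cv2.imwrite("pics/x.png",im[:,:,::-1])
d=cam("wrist");im=d["pixels"]
print(ctrl.read_state()["eef_pos"],ctrl.read_state()["force"])
cv2.imwrite("pics/w4.png",im[150:420,130:430,::-1])
E
```

```text
[607.05369114  90.96555145 108.79805565] [ 0.05919657 -0.15080978 -1.96474328] 38.60757447912677
[606.96317326  90.92455126 108.69202741] [-0.79616584 -0.20223806 -2.13298733]
```

View pics/w4.png

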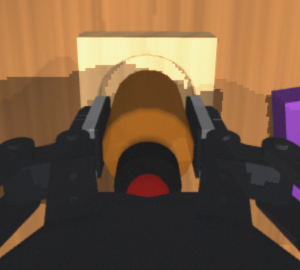

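The bottle is over the recess, centred left-right. I'll lower it slowly until it makes contact.

Request:
send_rows(rows=[[[0,0,0.1,0,0,0],[0,0,0.15,0,0,0],[0,0,0.2,0,0,0],[0,0,0.2,0,0,0],[0,0,0.2,0,0,0]]])

```text
clock: 5.85
eef_pos: [606.5, 90.9, 105.8]
tool_rot: [-3.141, 0.0, 1.575]
force: [-0.8, 0.0, -2.0]
width: 38.5
gripper_force: 60.6
```

Request:
send_rows(rows=[[[0,0,0.05,0,0,0],[0,0,0.1,0,0,0],[0,0,0.1,0,0,0],[0,0,0.1,0,0,0]]])

```text
clock: 6.25
eef_pos: [606.5, 90.9, 105.2]
tool_rot: [3.141, -0.0, 1.575]
force: [-1.3, 0.2, 2.5]
width: 38.7
gripper_force: 61.2
```

Request:
send_rows(rows=[[[0,0,0,0,0,0],[0,0,0,0,0,0],[0,0,0,0,0,0],[0,0,0,0,0,0],[0,0,0,0,0,0],[0,0,0,0,0,0]]], grip=0)

```text
clock: 6.85
eef_pos: [606.5, 90.9, 104.8]
tool_rot: [-3.142, -0.0, 1.575]
force: [-0.5, 0.1, -1.0]
width: 85.4
gripper_force: 0.0
```

Request:
send_rows(rows=[[[0,0,-1,0,0,0],[0,0,-4,0,0,0],[0,0,-8,0,0,0],[0,0,-12,0,0,0],[0,0,-14,0,0,0],[0,-3,-15,0,0,0],[0,-7,-15,0,0,0],[0,-11,-15,0,0,0],[0,-13.8,-15,0,0,0],[0,-13.8,-15,0,0,0]]])

```text
clock: 7.85
eef_pos: [464.2, 90.3, 255.5]
tool_rot: [-3.137, -0.001, 1.575]
force: [0.8, 0.2, -0.5]
width: 85.4
gripper_force: 0.0
```

Request:
send_rows(rows=[[[0,0,0,0,0,0],[0,0,0,0,0,0]]])

```text
clock: 8.05
eef_pos: [470.0, 90.4, 255.5]
tool_rot: [3.139, -0.0, 1.575]
force: [-0.1, 0.2, 0.6]
width: 85.5
gripper_force: 0.0
```

```bash
python3 - <<'E'
from h import *
s=ctrl.read_state();print(s["clock"],s["eef_pos"],s["tool_rot"],s["width"],s["qpos"].round(2))
d=cam("wrist");cv2.imwrite("pics/w5.png",d["pixels"][:,:,::-1]);print(proj(d,[465,100,60]))
E
```

```text
8.05 [470.00427296  90.43874552 255.49700729] [ 3.13916328e+00 -3.25453457e-04  1.57474388e+00] 85.53375353648138 [-0.5   0.48  0.36  2.04 -0.27  0.66  0.04]
[[272.41044636 194.42961812]]
```

View pics/w5.png

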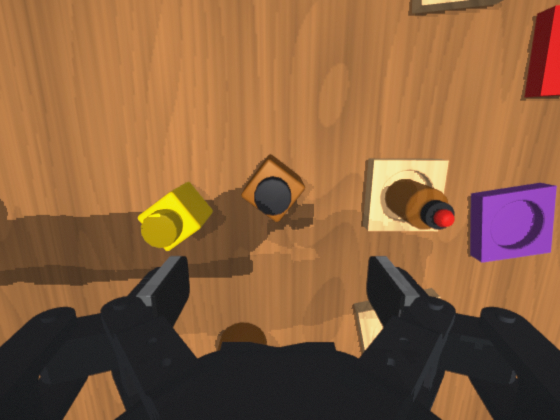

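The dropper bottle stands in its recess. The square bottle's cap is at (272,196), and its body is rotated by about 45°. The yellow decoy is at (175,215).

```bash
python3 - <<'E'
from h import *
d=cam("wrist");im=d["pixels"];H,S,V=cv2.split(cv2.cvtColor(im,cv2.COLOR_RGB2HSV))
c=max(blobs((V<60)&box(273,197,24),50),key=cv2.contourArea);p,r=cv2.minEnclosingCircle(c);print("cap",p,r,ray(d,p,84))
g=cv2.GaussianBlur(cv2.cvtColor(im,cv2.COLOR_RGB2GRAY),(3,3),0)
print(im[165:200:3,273].tolist());print(im[170,250:310:4].tolist())
l=cv2.createLineSegmentDetector().detect(cv2.cvtColor(im,cv2.COLOR_RGB2GRAY)[145:235,235:320])[0][:,0]+np.array([235,145]*2)
for s in l:
    if np.hypot(s[2]-s[0],s[3]-s[1])>14:
        w=ray(d,s.reshape(2,2),60)[:,:2];a=w[1]-w[0];print(s.round(),w.round(1).tolist(),np.degrees(np.arctan2(a[1],a[0])).round(1))
E
```

```text
cap (271.0, 202.5) 16.37843894958496 [[464.03781959  98.3025461   84.        ]]
[[213, 142, 77], [217, 148, 81], [214, 145, 78], [211, 141, 76], [36, 32, 30], [73, 72, 74], [78, 77, 79], [74, 75, 76], [72, 71, 73], [68, 67, 70], [66, 66, 69], [64, 63, 64]]
[[198, 134, 78], [124, 87, 53], [91, 58, 27], [202, 135, 69], [215, 145, 78], [216, 146, 81], [215, 146, 79], [214, 144, 77], [170, 107, 48], [90, 57, 26], [90, 55, 25], [165, 112, 64], [196, 132, 76], [198, 135, 77], [198, 135, 78]]
[263. 177. 279. 176.] [[456.6, 116.1], [471.1, 116.9]] 3.0
[288. 183. 292. 200.] [[478.7, 110.8], [483.1, 94.3]] -75.0
[253. 201. 256. 184.] [[446.8, 94.2], [450.4, 109.5]] 76.6
[257. 164. 269. 153.] [[451.1, 126.9], [462.2, 136.7]] 41.1
[268. 160. 242. 194.] [[460.9, 130.7], [437.1, 100.3]] -128.0
[271. 154. 311. 185.] [[464.1, 136.3], [500.0, 108.8]] -37.5
[282. 213. 266. 214.] [[473.6, 82.1], [458.6, 81.0]] -176.1
[303. 186. 269. 159.] [[492.4, 108.0], [461.5, 131.6]] 142.6
[241. 187. 258. 165.] [[436.5, 106.3], [452.1, 126.3]] 52.1
[313. 204. 313. 219.] [[502.2, 90.7], [502.8, 76.4]] -87.7
[289. 208. 301. 189.] [[480.3, 87.2], [490.9, 105.4]] 60.0
[279. 180. 264. 180.] [[471.1, 113.3], [457.7, 112.9]] -178.3
```

```bash
python3 - <<'E'
from h import *
print(ctrl.read_state()["eef_pos"],togo(464.5,102.5,95,0.908))
E
```

```text
[469.74903447  90.26131834 255.05959028] (array([ 1.23, -0.54, 16.01]), array([ 0.001, -0.   ,  0.666]))
```

Request:
send_rows(rows=[[[0.4,-0.2,1,0,0,0.14],[0.8,-0.4,2,0,0,0.28],[1.2,-0.5,4,0,0,0.42],[1.2,-0.5,7,0,0,0.56],[1.2,-0.5,10,0,0,0.666],[1.2,-0.5,13,0,0,0.666],[1.2,-0.5,15,0,0,0.666],[1.2,-0.5,15.8,0,0,0.666],[1.2,-0.5,16,0,0,0.666],[1.2,-0.5,16,0,0,0.666]]])

```text
clock: 9.15
eef_pos: [464.1, 102.2, 95.2]
tool_rot: [3.141, -0.001, 0.908]
force: [0.1, -0.4, 0.6]
width: 85.3
gripper_force: 0.0
```

Request:
send_rows(rows=[[[0,0,0,0,0,0],[0,0,0,0,0,0],[0,0,0,0,0,0],[0,0,0,0,0,0],[0,0,0,0,0,0],[0,0,0,0,0,0],[0,0,0,0,0,0],[0,0,0,0,0,0]]], grip=150)

```text
clock: 9.95
eef_pos: [464.1, 102.4, 95.8]
tool_rot: [3.141, -0.002, 0.909]
force: [0.1, 0.4, 6.4]
width: 43.8
gripper_force: 61.1
```

Request:
send_rows(rows=[[[0,0,-1,0,0,0],[0,0,-4,0,0,0],[0,0,-8,0,0,0],[1,0.1,-12,0,0,-0.1],[4,0.5,-15,0,0,-0.2],[8,1.1,-16.3,0,0,-0.3],[12.5,1.7,-16.3,0,0,-0.4],[17,2.3,-16.3,0,0,-0.5],[21,2.9,-16.3,0,0,-0.6],[23.2,3.2,-16.3,0,0,-0.662]]])

```text
clock: 10.95
eef_pos: [632.3, 268.7, 258.1]
tool_rot: [3.141, -0.001, 1.577]
force: [-0.6, -0.1, -1.9]
width: 43.4
gripper_force: 61.4
```

Request:
send_rows(rows=[[[0,0,0,0,0,0],[0,0,0,0,0,0],[0,0,0,0,0,0],[0,0,0,0,0,0]]])

```text
clock: 11.35
eef_pos: [630.7, 264.5, 258.2]
tool_rot: [-3.141, 0.001, 1.569]
force: [0.7, 0.1, -0.7]
width: 43.1
gripper_force: 61.6
```

```bash
python3 - <<'E'
from h import *
s=ctrl.read_state();print(s["clock"],s["eef_pos"],s["tool_rot"],s["width"])
d=cam("wrist");cv2.imwrite("pics/w6.png",d["pixels"][:,:,::-1]);print(base(d,(632.5,310),80))
E
```

```text
11.35 [630.71144541 264.52493908 258.24270027] [-3.14096856e+00  6.44954439e-04  1.56914873e+00] 43.07220204038843
((np.int64(280), np.int64(150)), ((633.6298828125, 309.16973876953125), (81.70332336425781, 82.04716491699219), 5.698002338409424))
```

View pics/w6.png

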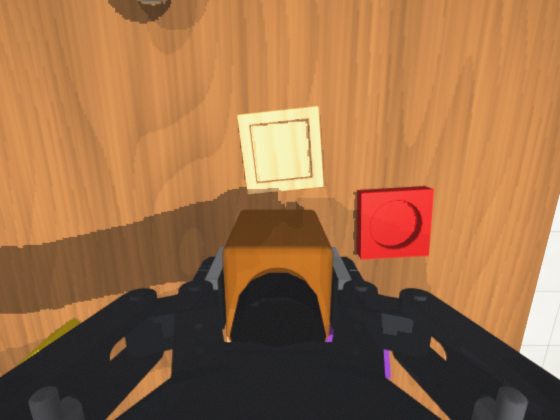

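The square base is at (281,149), rotated about +5.7°. The red decoy is clear at (395,223).

Request:
send_rows(rows=[[[2,0.1,2,0,0,-0.05],[4.5,0.3,5,0,0,-0.1],[4.5,0.3,8.5,0,0,-0.1],[4.5,0.3,11.5,0,0,-0.1],[4.5,0.3,13.2,0,0,-0.1],[4.5,0.3,14.1,0,0,-0.1],[4.5,0.3,14.6,0,0,-0.1],[4.5,0.3,14.9,0,0,-0.1],[4.5,0.3,15,0,0,-0.1],[4.5,0.3,15,0,0,-0.1]]])

```text
clock: 12.4
eef_pos: [634.9, 310.8, 108.9]
tool_rot: [3.14, -0.001, 1.671]
force: [0.1, 0.3, -1.8]
width: 43.1
gripper_force: 61.6
```

Request:
send_rows(rows=[[[0,0,0.1,0,0,0],[0,0,0.2,0,0,0],[0,0,0.2,0,0,0],[0,0,0.2,0,0,0]]])

```text
clock: 12.8
eef_pos: [634.3, 310.7, 105.9]
tool_rot: [3.142, -0.0, 1.671]
force: [-1.0, 0.4, -2.5]
width: 43.0
gripper_force: 61.6
```

```bash
python3 - <<'E'
from h import *
d=cam("wrist");cv2.imwrite("pics/w7.png",d["pixels"][100:420,100:460,::-1]);s=ctrl.read_state();print(s["eef_pos"],s["tool_rot"],s["force"])
E
```

```text
[634.34551926 310.64805493 105.94236773] [ 3.14157331e+00 -4.01398092e-05  1.67079810e+00] [ 0.21619903 -0.32074442 -1.48565233]
```

View pics/w7.png

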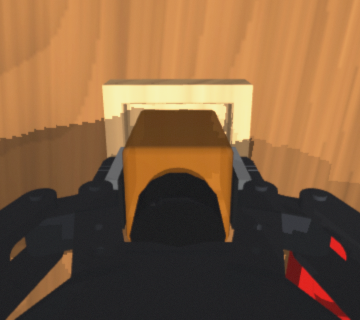

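The bottle lines up with the recess, so I'll lower it to contact.

Request:
send_rows(rows=[[[-0.1,0,0.1,0,0,0],[-0.1,0,0.15,0,0,0],[-0.1,0,0.2,0,0,0],[-0.1,0,0.2,0,0,0],[-0.1,0,0.2,0,0,0]]])

```text
clock: 13.35
eef_pos: [634.5, 309.5, 103.9]
tool_rot: [3.142, 0.0, 1.671]
force: [0.5, -1.0, -0.0]
width: 43.4
gripper_force: 61.8
```

Request:
send_rows(rows=[[[0,0,0.05,0,0,0],[0,0,0.05,0,0,0],[0,0,0.05,0,0,0]]])

```text
clock: 13.65
eef_pos: [634.5, 309.5, 103.9]
tool_rot: [3.142, 0.0, 1.671]
force: [-1.6, -1.5, 4.7]
width: 43.1
gripper_force: 62.1
```

Request:
send_rows(rows=[[[0,0,0,0,0,0],[0,0,0,0,0,0],[0,0,0,0,0,0],[0,0,0,0,0,0],[0,0,0,0,0,0],[0,0,-1,0,0,0],[0,0,-4,0,0,0],[0,0,-8,0,0,0],[0,0,-12,0,0,0],[0,0,-15,0,0,0]]], grip=0)

```text
clock: 14.65
eef_pos: [635.2, 309.7, 257.2]
tool_rot: [3.138, -0.001, 1.671]
force: [0.3, 0.7, 0.1]
width: 85.6
gripper_force: 0.0
```

Request:
send_rows(rows=[[[-4,-2.4,0,0,0,0.1],[-8,-4.9,0,0,0,0.1],[-12,-7.4,0,0,0,0.1],[-16,-9.8,0,0,0,0.1],[-20,-12.3,0,0,0,0.1],[-24,-14.8,0,0,0,0.1],[-28,-17.2,0,0,0,0.1],[-32,-19.7,0,0,0,0.1],[-36,-22.2,0,0,0,0.1],[-39.9,-24.6,0,0,0,0.1]]])

```text
clock: 15.65
eef_pos: [428.7, -113.6, 254.3]
tool_rot: [3.14, 0.0, 1.571]
force: [1.0, -1.1, -0.7]
width: 84.9
gripper_force: 0.0
```

Request:
send_rows(rows=[[[0,0,0,0,0,0],[0,0,0,0,0,0],[0,0,0,0,0,0]]])

```text
clock: 15.95
eef_pos: [430.3, -111.0, 253.8]
tool_rot: [3.14, -0.001, 1.572]
force: [-0.5, -0.0, -0.1]
width: 85.1
gripper_force: 0.0
```

```bash
python3 - <<'E'
from h import *
s=ctrl.read_state();print(s["clock"],s["eef_pos"],s["tool_rot"],s["width"])
d=cam("wrist");im=d["pixels"];cv2.imwrite("pics/w8.png",im[:,:,::-1]);V=im.max(2)
u=proj(d,[426,-105,78])[0].astype(int);print(u)
for c in blobs((V<100)&box(*u,48),300): p,r=cv2.minEnclosingCircle(c);print(p,r,ray(d,p,78))
print(togo(426,-105,90,np.pi/2))
E
```

```text
15.95 [ 430.33836739 -110.95191782  253.78919742] [ 3.14031938e+00 -5.93118560e-04  1.57232844e+00] 85.08856381824766
[273 203]
(260.8070068359375, 209.34378051757812) 52.0176887512207 [[ 415.53236129 -110.02330889   78.        ]]
(array([ 0.55, -0.45, 16.36]), array([ 0.001, -0.001,  0.003]))
```

View pics/w8.png

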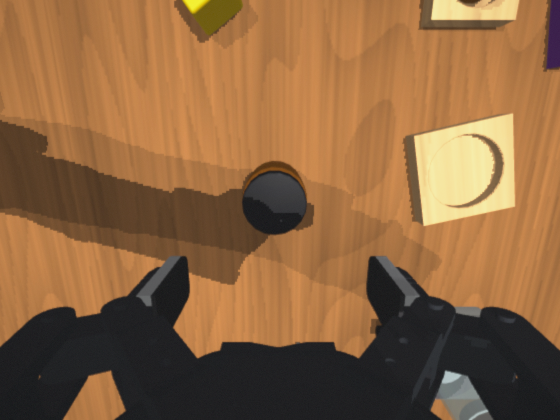

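The jar's cap is at (275,202) with a radius of 32 px. The large round base is at (465,168).

```bash
python3 - <<'E'
from h import *
d=cam("wrist");print(ray(d,(275,202),78),base(d,(622,-85),96))
E
```

```text
[[ 427.59923771 -103.18283223   78.        ]] ((np.int64(466), np.int64(171)), ((621.9093017578125, -86.50918579101562), (96.48754119873047, 96.67034912109375), 12.947952270507812))
```

Request:
send_rows(rows=[[[0.3,-0.1,2,0,0,0],[0.6,-0.3,5,0,0,0],[0.6,-0.3,9,0,0,0],[0.6,-0.3,12,0,0,0],[0.6,-0.3,14.5,0,0,0],[0.6,-0.3,15.7,0,0,0],[0.6,-0.3,16.1,0,0,0],[0.6,-0.3,16.1,0,0,0],[0.6,-0.3,16.1,0,0,0]]])

```text
clock: 16.95
eef_pos: [427.0, -105.0, 92.3]
tool_rot: [3.142, -0.0, 1.573]
force: [-0.0, 0.6, 0.1]
width: 85.1
gripper_force: 0.0
```

Request:
send_rows(rows=[[[0,0,0,0,0,0],[0,0,0,0,0,0],[0,0,0,0,0,0],[0,0,0,0,0,0],[0,0,0,0,0,0],[0,0,0,0,0,0],[0,0,0,0,0,0]]], grip=120)

```text
clock: 17.65
eef_pos: [427.0, -105.8, 93.3]
tool_rot: [3.14, -0.001, 1.571]
force: [-0.6, 0.7, 7.0]
width: 58.5
gripper_force: 63.3
```

Request:
send_rows(rows=[[[0,0,-1,0,0,0],[0,0,-4,0,0,0],[0,0,-8,0,0,0],[0.3,3,-10,0,0,0],[0.6,6.5,-11,0,0,0],[1,10,-11,0,0,0],[1.4,13.5,-11,0,0,0],[1.7,16.5,-11,0,0,0],[1.7,18.5,-10,0,0,0],[1.7,19.5,-8,0,0,0]]])

```text
clock: 18.65
eef_pos: [624.1, -88.5, 173.0]
tool_rot: [3.138, 0.0, 1.572]
force: [-0.1, -0.2, -3.4]
width: 58.4
gripper_force: 66.0
```

Request:
send_rows(rows=[[[0,0,2,0,0,0],[0,0,4,0,0,0],[0,0,5.5,0,0,0],[0,0,6.2,0,0,0],[0,0,6.5,0,0,0],[0,0,6.6,0,0,0],[0,0,6.6,0,0,0]]])

```text
clock: 19.35
eef_pos: [621.9, -89.1, 107.1]
tool_rot: [3.14, 0.0, 1.571]
force: [0.6, 0.5, -2.4]
width: 58.3
gripper_force: 65.9
```

```bash
python3 - <<'E'
from h import *
d=cam("wrist");cv2.imwrite("pics/w9.png",d["pixels"][100:420,100:460,::-1]);s=ctrl.read_state();print(s["eef_pos"],s["tool_rot"],s["force"],s["width"])
E
```

```text
[621.9352951  -89.06384416 107.18615112] [3.14030436e+00 1.92283165e-04 1.57082726e+00] [ 0.29840467 -0.44105226 -2.70013399] 58.36708386451202
```

View pics/w9.png

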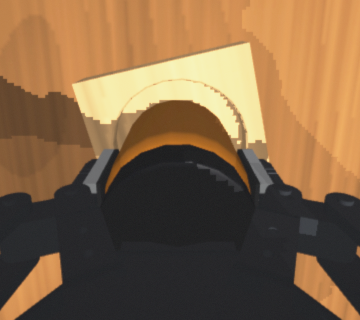

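The jar is centred over the large recess.

Request:
send_rows(rows=[[[0.1,0,0.15,0,0,0],[0.1,0,0.3,0,0,0],[0.1,0,0.4,0,0,0],[0.1,0,0.45,0,0,0],[0.1,0,0.45,0,0,0],[0.1,0,0.45,0,0,0]]])

```text
clock: 20.0
eef_pos: [621.5, -88.0, 101.9]
tool_rot: [-3.142, 0.0, 1.571]
force: [0.6, -0.4, -2.1]
width: 58.4
gripper_force: 65.9
```

Request:
send_rows(rows=[[[0,0,0.05,0,0,0],[0,0,0.1,0,0,0],[0,0,0.1,0,0,0],[0,0,0.1,0,0,0]]])

```text
clock: 20.4
eef_pos: [621.5, -88.0, 101.4]
tool_rot: [3.141, -0.0, 1.571]
force: [-1.8, 0.9, 4.5]
width: 58.6
gripper_force: 66.5
```

Request:
send_rows(rows=[[[0,0,0,0,0,0],[0,0,0,0,0,0],[0,0,0,0,0,0],[0,0,0,0,0,0],[0,0,0,0,0,0],[0,0,-1,0,0,0],[0,0,-4,0,0,0],[0,0,-8,0,0,0],[0,0,-11,0,0,0],[0,0,-12,0,0,0]]], grip=0)

```text
clock: 21.4
eef_pos: [623.0, -88.8, 225.1]
tool_rot: [3.136, 0.001, 1.571]
force: [0.5, 0.5, -0.3]
width: 85.5
gripper_force: 0.0
```

Request:
send_rows(rows=[[[-1,-3,0,0,0,-0.13],[-3,-6,0,0,0,-0.26],[-6,-9,0,0,0,-0.39],[-9,-12,0,0,0,-0.52],[-12,-14.5,0,0,0,-0.65],[-15,-15.7,0,0,0,-0.78],[-18,-15.7,0,0,0,-0.91],[-20.5,-15.7,1,0,0,-1.04],[-22.5,-15.7,2,0,0,-1.16],[-22.5,-15.7,2,0,0,-1.24]]], grip=165)

```text
clock: 22.4
eef_pos: [462.8, -316.2, 199.8]
tool_rot: [-3.14, -0.001, 2.81]
force: [-0.1, 0.4, -1.0]
width: 30.2
gripper_force: 0.0
```

Request:
send_rows(rows=[[[0,0,0,0,0,0],[0,0,0,0,0,0],[0,0,0,0,0,0]]])

```text
clock: 22.7
eef_pos: [464.7, -312.2, 201.0]
tool_rot: [3.141, -0.0, 2.81]
force: [-0.3, -0.8, 0.3]
width: 29.9
gripper_force: 0.0
```

```bash
python3 - <<'E'
from h import *
s=ctrl.read_state();print(s["clock"],s["eef_pos"],s["tool_rot"],s["width"],s["qpos"].round(2))
d=cam("wrist");im=d["pixels"];cv2.imwrite("pics/w10.png",im[:,:,::-1]);H,S,V=cv2.split(cv2.cvtColor(im,cv2.COLOR_RGB2HSV))
u=proj(d,[464,-313,10])[0].astype(int);print(u)
for c in blobs((S<70)&(V>130)&box(*u,50),50): print(cv2.minAreaRect(c),cv2.minAreaRect(ray(d,c,8)[:,:2].astype(np.float32)))
E
```

```text
22.7 [ 464.66542706 -312.24484226  200.96861508] [ 3.14134383e+00 -1.52003897e-04  2.81035882e+00] 29.922365563619593 [ 0.36  0.65  0.28  1.87 -0.28  0.65  2.05]
[276 205]
((274.5, 205.5), (29.0, 13.0), 90.0) ((463.5812683105469, -314.94940185546875), (11.881200790405273, 27.185535430908203), 71.15594482421875)
```

View pics/w10.png

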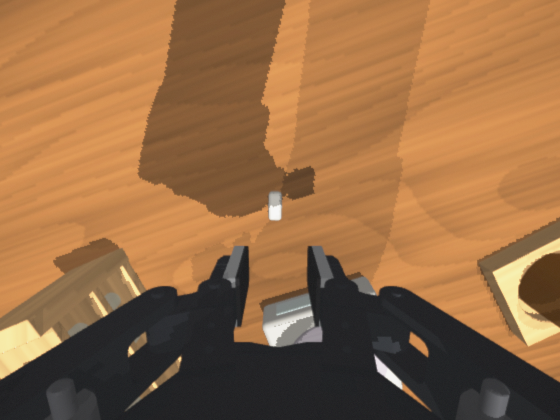

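The stir bar is at (274,205), in line with the fingers. The camera sits on the side away from the stirrer.

Request:
send_rows(rows=[[[0,-0.1,3,0,0,0],[0,-0.3,6,0,0,0],[0,-0.3,9,0,0,0],[0,-0.3,11,0,0,0],[0,-0.3,11.8,0,0,0],[0,-0.3,12.2,0,0,0],[0,-0.3,12.4,0,0,0],[0,-0.3,12.4,0,0,0],[0,-0.3,12.4,0,0,0]]])

```text
clock: 23.65
eef_pos: [464.0, -316.0, 77.8]
tool_rot: [-3.141, 0.002, 2.811]
force: [0.0, -0.4, 1.1]
width: 30.5
gripper_force: 0.0
```

Request:
send_rows(rows=[[[0,0,0.1,0,0,0],[0,0,0.15,0,0,0],[0,0,0.15,0,0,0],[0,0,0.15,0,0,0]]])

```text
clock: 24.05
eef_pos: [463.5, -315.8, 75.4]
tool_rot: [3.142, 0.0, 2.811]
force: [-0.1, -1.0, -0.4]
width: 29.9
gripper_force: 0.0
```

Request:
send_rows(rows=[[[0,0,0,0,0,0],[0,0,0,0,0,0],[0,0,0,0,0,0],[0,0,0,0,0,0],[0,0,0,0,0,0],[0,0,0,0,0,0]]], grip=230)

```text
clock: 24.65
eef_pos: [463.5, -315.8, 75.6]
tool_rot: [3.142, 0.0, 2.811]
force: [-1.5, 0.2, 5.4]
width: 10.4
gripper_force: 59.3
```

```bash
python3 - <<'E'
from h import *
d=cv2.imread("pics/top0.png");g=cv2.resize(cv2.cvtColor(d,cv2.COLOR_BGR2GRAY)[155:220,370:440],None,fx=4,fy=4,interpolation=cv2.INTER_CUBIC)
c=cv2.HoughCircles(g,cv2.HOUGH_GRADIENT,1,200,param1=80,param2=15,minRadius=55,maxRadius=85);print(c)
t=cam("top");print([ray(t,(370+x/4,155+y/4),153)[0].round(1) for x,y,r in c[0]])
w=cam("scene");print(ray(w,(172,160),153), proj(w,[619,-303,153]),proj(t,[[619,-303,153],[619,-260,153]]))
E
```

```text
[[[162.5 119.5  66.5]]]
[array([ 619.6, -307.5,  153. ])]
[[ 631.96723369 -301.14194381  153.        ]] [[174.06610693 157.23006653]] [[408.80689153 185.0889867 ]
 [391.51658203 184.95195499]]
```

Request:
send_rows(rows=[[[0,0,-2,0,0,0],[0,0,-6,0,0,0],[0,0,-10,0,0,0],[0,0,-14,0,0,0],[0,0,-17.5,0,0,0],[-3,1.3,-17.8,0,0,0],[-6.5,2.8,-17.8,0,0,0],[-10,4.3,-17.8,0,0,0],[-13,5.5,-17.8,0,0,0],[-14.4,6.1,-17.8,0,0,0]]])

```text
clock: 25.75
eef_pos: [622.7, -303.2, 252.5]
tool_rot: [3.141, 0.001, 2.814]
force: [-0.8, -0.4, -0.0]
width: 9.9
gripper_force: 58.7
```

Request:
send_rows(rows=[[[0,0,0,0,0,0],[0,0,0,0,0,0],[0,0,0,0,0,0]]])

```text
clock: 26.05
eef_pos: [617.9, -305.6, 253.2]
tool_rot: [-3.141, -0.002, 2.809]
force: [0.4, 0.0, -0.2]
width: 9.9
gripper_force: 58.7
```

```bash
python3 - <<'E'
from h import *
s=ctrl.read_state();print(s["eef_pos"],s["tool_rot"],s["width"],s["force"])
print(togo(619.5,-305,222,s["tool_rot"][2]))
d=cam("wrist");cv2.imwrite("pics/w11.png",d["pixels"][:,:,::-1]);print(proj(d,[[619.5,-305,153],[576,-305,153],[619,-262,153],[619,-348,153]]))
E
```

```text
[ 617.90086542 -305.57725551  253.20426131] [-3.14101285e+00 -1.53972216e-03  2.80911474e+00] 9.910691650016423 [ 0.4435444   0.01091648 -0.22196485]
(array([-0.14,  0.11,  3.12]), array([-0.001, -0.002,  0.   ]))
[[279.56097509 246.26144466]
 [254.83496596 179.24779005]
 [347.53950171 223.52323152]
 [213.80352354 266.66093799]]
```

View pics/w11.png

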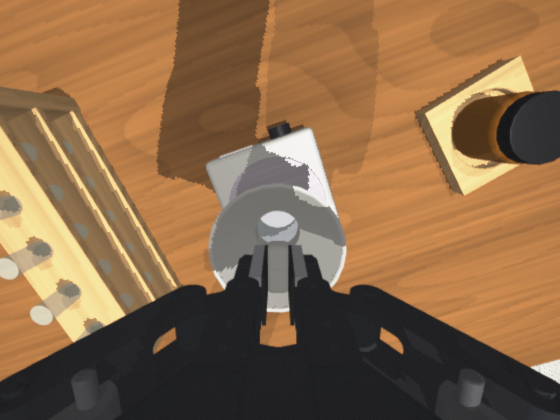

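The funnel rim is centred at (278,248), matching the expected (280,246). The bar is between the pads.

Request:
send_rows(rows=[[[-0.1,0.1,1,0,0,0],[-0.1,0.1,2,0,0,0],[-0.1,0.1,2.7,0,0,0],[-0.1,0.1,3,0,0,0],[-0.1,0.1,3,0,0,0],[-0.1,0.1,3,0,0,0],[-0.1,0.1,3,0,0,0]]])

```text
clock: 26.8
eef_pos: [621.0, -304.4, 223.8]
tool_rot: [-3.141, 0.001, 2.811]
force: [0.4, -1.1, 0.1]
width: 10.4
gripper_force: 58.7
```

Request:
send_rows(rows=[[[0,0,0,0,0,0],[0,0,0,0,0,0],[0,0,0,0,0,0],[0,0,0,0,0,0],[0,0,0,0,0,0],[0,0,0,0,0,0]]], grip=185)

```text
clock: 27.4
eef_pos: [620.8, -304.2, 223.4]
tool_rot: [3.142, -0.0, 2.811]
force: [-0.4, -0.2, -0.7]
width: 23.3
gripper_force: 0.0
```

Request:
send_rows(rows=[[[0,0,-2,0,0,0],[0,0,-5,0,0,0],[1,0,-6,0,0,0],[5,0,-6,0,0,0],[9,0,-6,0,0,0],[13,0,-6,0,0,0],[16,0,-6,0,0,0],[16,0,-6,0,0,0],[16,0,-6,0,0,0]]])

```text
clock: 28.3
eef_pos: [469.2, -252.1, 283.7]
tool_rot: [3.141, 0.001, 2.811]
force: [0.7, -0.4, -0.5]
width: 23.7
gripper_force: 0.0
```

```bash
python3 - <<'E'
from h import *
s=ctrl.read_state();print(s["clock"],s["eef_pos"],s["width"],s["force"])
a=cam("top")["pixels"];b=cam("scene")["pixels"]
x=cv2.resize(a[130:270,90:500],(800,273));y=cv2.resize(b[110:280,90:470],(800,310),interpolation=cv2.INTER_CUBIC)
cv2.imwrite("pics/fin.png",np.vstack([x,y])[:,:,::-1])
E
```

```text
28.3 [ 469.18503971 -252.09266556  283.68199021] 23.650073506242816 [ 0.67402356 -0.44329232 -0.53954774]
```

View pics/fin.png

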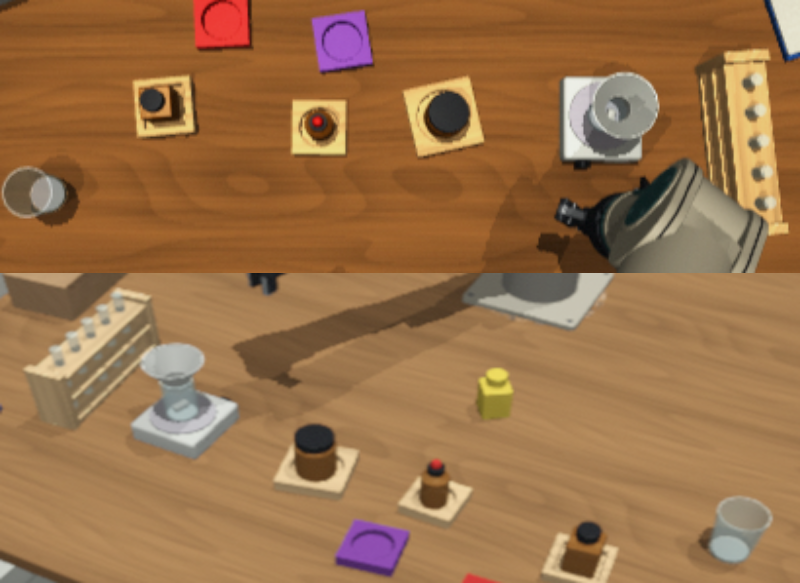

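The final views show all three bottles upright in their recesses, with their tops at (152,100), (318,122) and (447,113) in the top half. The bar lies in the vessel at (183,407) in the scene half. The rack, beaker and decoys haven't moved.

```bash
python3 -c "
from cell import ctrl
print(ctrl.finish_job())"
```

```text
the job is handed in; nothing more can be done
None
```

The job is handed in at about 28 s on the clock: final camera views show the dropper bottle, square bottle and jar upright in their matching bases, the stir bar in the vessel, and the rack and beaker where they were.

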